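# Eject a pressed soap bar with the cam lever and lay it out to dry

## Task

A pressed soap bar sits sunk in its metal mould: swing the mould's ejector lever round until it points at the sliding index on its arc and leave it there, so that the bar rises. Lift the bar out and set it down gently, flat and lengthwise, on the middle of the slatted wooden dish; only then swing the lever fully back to its stop. Do not shift the index, and leave everything else on the shelf where it stands.

Things in the scene. Friction and masses are not known exactly. Their poses are not given: they have to be found in the camera images.
- press: Fixed soap mould with ejector, grey base 12 mm thick. Origin on the shelf surface, z up. In its x, y: aluminium mould block centred at (0, -70) mm, 112 x 82 mm, top at z = 56 mm, open cavity 75 (x) x 45 (y) mm; round housing with the lever's vertical pivot at (30, 60) mm; around that an arc rail with ticks, radius 129 mm, top at z = 32 mm.
- lever (a joint): Ejector lever about the vertical pivot, rad. 0 = home at its stop, pointing 190 degrees counter-clockwise from the press's x axis (roughly to the robot); grows CLOCKWISE from above (direction = 190 deg - value) to the end stop at 1.6. Stays where left; about 3 N at its post moves it. It raises the bar by 17 mm per rad.
- lever_grip (a point): Middle of the upright black post at the lever's end, 105 mm from the pivot, at height z = 83 mm. Post: 18 mm diameter, from z = 58 to 113 mm; the flat steel lever arm (16 mm wide) lies below it at z = 48 to 58 mm, its pointed nose just beyond the post. The point's x axis points along the lever, away from the pivot.
- index (a joint): Angle of the small steel sliding index on the arc rail, in the same sense and from the same zero as the lever: the lever points at it when both values are equal. Do not shift it.
- index_mark (a point): Top of the index's upright fin (5 mm thick, 18 mm long), 134 mm from the pivot, at z = 56 mm. Its x axis points away from the pivot.
- soap: Cream soap bar 72 (x) x 42 (y) x 30 (z) mm with rounded edges and an oval raised on its top; origin at the centre of its underside. It starts in the mould cavity, its top 0 to 3 mm above the block's top (z = 56 mm), its length along the press's x.
- dish: Loose slatted wooden soap dish 130 (x) x 90 (y) mm; origin at the centre of its underside. The slats run along x, their top at z = 14 mm; low lips at the two x ends rise to 20 mm and leave 110 mm between them.
- colander: Steel colander, 200 mm across, 100 mm high; bystander.
- jug: White ceramic jug, 110 mm across and 160 mm high, handle at its +y; bystander.
- pills: White pill organiser with seven flaps, 150 (x) x 36 x 22 mm; bystander.
- clip: Spring clip about 70 mm long, 16 mm high; bystander.
- spatula: Wooden spatula about 260 mm long lying flat; bystander.
- stamp: The mould's hand stamp: metal block 72 x 42 x 22 mm with a wooden knob, 64 mm high in all; bystander.
Mind the look-alikes: they are no part of the job. Of the things that look like the soap, the middle-sized one is meant. What is shaped like the dish but turquoise is not meant.

How it is judged:
By the outcome, as a careful person would: the job done as asked, in the order asked, and still so for the second after the job is handed in, with the robot touching nothing.
It also fails if it takes over 64 s, if anything falls off the work surface, if the arm or the gripper's body presses on something with over 40 N, if the wrist force passes 120 N, or if a joint passes its speed limit or range.

## Robot

A 6-joint arm with a two-finger parallel gripper is mounted at the origin on the work surface. World frame = base frame: x ahead of the robot, y to its left, z up, the work surface at z = 0. Lengths are in m, angles in rad, forces in N, time in s.
With the tool pointing down it reaches from about 0.375 to 0.925 m from the base axis. Payload 5.7 kg.
Tool frame: the origin (TCP) lies midway between the tips of the shut fingers; the grasp point (between the pads) lies 19 mm behind it; z points along the fingers, y is the line along which they close (so a half turn about z gives the same grasp; the last joint's range is limited). The gripper opens to 88 mm and grips with 3 to 60 N. Pads are 20 mm wide; open, the fingers measure 115 mm over their backs; the gripper's body (75 mm by 178 mm) begins 61 mm behind the grasp point.
Start: joints at [1.175, 0.359, 1.51, -0, 1.272, -0.115], TCP at [0.166, 0.576, 0.223] pointing down, gripper open.
Joint ranges: [-2.97, 2.97], [-1.01, 2.36], [0.21, 2.38], [-0.96, 4.11], [0.2, 2.71], [-2.98, 2.98]. Speed limits (rad/s): [2.39, 2.39, 3.14, 3.14, 3.14, 3.14].

## Interface

Orientations are given as a unit quaternion [x, y, z, w].
In Python, from bench import move_ptp, servo_line, goto_joints, move_gripper, sleep, inverse_kinematics, capture, PlanningError, close_job, spot_in, silhouettes, current_clock, current_joint_pos, current_qvel, current_joint_torque, current_position, current_orientation, current_force, current_torque, current_finger_gap, current_grip_force gives the robot as it stands. Calls block until the motion is done:
- move_ptp(position, orientation): joint-space move of the TCP to a pose.
- servo_line(position, orientation=None, rate=0.15, contact_N=None): straight line of the TCP; orientation=None keeps the orientation; rate is the mean speed in m/s. With contact_N (N) it stops when the force on the tool has changed by that much, and returns True; else False.
- goto_joints(angles): joint-space move.
- move_gripper(opening): finger opening in m; the grip force is fixed at half the most; returns when the fingers have stopped.
- sleep(seconds).
- inverse_kinematics(position, orientation): joint angles nearest the present ones, or None.
- capture(name): name is "scene" or "top"; returns a dict with "image" (400x640x3 uint8, blue, green, red), "range_z" (400x640 float32, m along the optical axis (not along the pixel's ray), 0 where there is no reading), "intrinsics" (3x3 intrinsics, pixels), "k1" (the pictures are not rectified: a ray, as slopes to the right and down, at radius r is drawn at 1 + k1 r^2 times it, then the intrinsics apply), "R" (3x3) and "t" (3): a world point X has camera coordinates R X + t. Camera axes: x right, y down, z forward; pixel columns grow to the right and rows downward; lengths in m; the calibration is good to about 2 mm. A picture is of the moment at which its call begins.
A pose or a line that the arm cannot do raises PlanningError and nothing moves.
- close_job(): hands the job in; it is judged then, once.
Trained networks look in the newest picture that a camera, given by its name, has taken for a name from the list of things; names that differ only in an ending like _2 or _b are one class to them, and where a whole thing is asked for, a point or a joint stands for the part that bears it (a point fixed in the world has none). Each returns a list of dicts, best first, with "conf" (0 to 1); they miss things now and then, are a little off and sometimes report something else, mostly with a low value. They report only what shows in the picture. A call takes as long as a camera call. They do not tell look-alikes from the thing itself.
- spot_in(camera, query): "xy" ([column, row] in pixels, amid what is visible of it).
- silhouettes(camera, query): "region" (400x640 bool, what is visible of it) and "xy" ([column, row] in pixels, amid what is visible of it).
Readings, each from a call of its own:
- current_clock(): time.
- current_joint_pos(): joint angles.
- current_qvel(): joint speeds.
- current_joint_torque(): joint torques, N m.
- current_position(): TCP position.
- current_orientation(): TCP orientation.
- current_force(): force on the tool from outside, world axes, zero at the start.
- current_torque(): the same for the moment, N m.
- current_finger_gap(): finger opening in m.
- current_grip_force(): force on a finger pad.
Only numpy, scipy, OpenCV 4.12 (cv2) and the standard library are available. Lean on these libraries where they do the work, as an engineer would, in place of code of your own. Each camera call takes 0.05 s, during which the arm holds its last target. There are 200 camera calls.

## Working session

There is one attempt and no reset: what is moved stays moved. The work goes in short steps, each a Python script; the robot and the scene stay as the last script left them, time stands still between calls to the robot, and variables do not carry over. Pictures are saved under pics/ and viewed, at most 10 in all, crops included, and the job is handed in when it is done.

```bash
mkdir -p pics; ls; cat > h.py <<'E'
import numpy as np, cv2
from bench import *
def world(c,uv,z=None):
    """pixels Nx2 -> world via depth (z None) or by plane z"""
    uv=np.atleast_2d(np.array(uv,float)); K=c["intrinsics"];R=np.array(c["R"]);t=np.array(c["t"])
    d=np.c_[(uv[:,0]-K[0][2])/K[0][0],(uv[:,1]-K[1][2])/K[1][1]]
    s=d.copy()
    for _ in range(20): s=d/(1+c["k1"]*(s**2).sum(1,keepdims=True))
    ray=np.c_[s,np.ones(len(s))]
    if z is None:
        i=np.round(uv).astype(int); r=c["range_z"][i[:,1],i[:,0]]
        return (ray*r[:,None]-t)@R
    rw=ray@R; o=-R.T@t
    return o+rw*((z-o[2])/rw[:,2])[:,None]
def pix(c,X):
    X=np.atleast_2d(X); p=X@np.array(c["R"]).T+np.array(c["t"]); s=p[:,:2]/p[:,2:]
    s=s*(1+c["k1"]*(s**2).sum(1,keepdims=True)); K=c["intrinsics"]
    return np.c_[s[:,0]*K[0][0]+K[0][2],s[:,1]*K[1][1]+K[1][2]]
E
cat > a.py <<'E'
from h import *
import pickle
C={}
for n in ("scene","top"):
    c=capture(n);C[n]=c;cv2.imwrite(f"pics/{n}1.png",c["image"])
    print(n,np.round(-np.array(c["R"]).T@c["t"],3),c["k1"])
    for q in ("press","lever","lever_grip","index","index_mark","soap","dish","colander","jug","pills","clip","spatula","stamp"):
        for s in silhouettes(n,q):
            if s["conf"]<.3: continue
            v,u=np.nonzero(s["region"]); w=world(c,np.c_[u,v]); ok=c["range_z"][v,u]>0; w=w[ok]
            print(q,round(s["conf"],2),np.round(s["xy"]),len(u),"med",np.round(np.median(w,0),3) if len(w) else None, "lo",np.round(np.percentile(w,3,0),3),"hi",np.round(np.percentile(w,97,0),3))
pickle.dump(C,open("c1.pkl","wb"))
print(current_clock())
E
python3 a.py
```

```text
pics
scene [0.879 0.513 0.708] -0.038810616982065116
press 0.77 [405. 307.] 11121 med [0.558 0.204 0.013] lo [0.466 0.038 0.007] hi [0.63  0.332 0.064]
lever 0.71 [411. 292.] 806 med [0.536 0.2   0.061] lo [0.479 0.188 0.052] hi [0.601 0.213 0.113]
lever_grip 0.71 [414. 294.] 837 med [0.534 0.2   0.06 ] lo [0.478 0.188 0.051] hi [0.601 0.213 0.113]
index 0.31 [245. 138.] 1934 med [ 0.672 -0.409  0.11 ] lo [ 0.623 -0.487  0.008] hi [ 0.708 -0.358  0.16 ]
index_mark 0.5 [453. 344.] 194 med [0.525 0.315 0.041] lo [0.51  0.301 0.009] hi [0.534 0.326 0.057]
index_mark 0.48 [407. 305.] 11156 med [0.558 0.203 0.013] lo [0.465 0.038 0.007] hi [0.63  0.332 0.064]
soap 0.94 [458. 247.] 1394 med [0.36  0.146 0.042] lo [0.307 0.107 0.008] hi [0.402 0.171 0.046]
soap 0.81 [345. 229.] 293 med [ 0.548 -0.041  0.02 ] lo [ 0.524 -0.06   0.004] hi [ 0.572 -0.029  0.024]
soap 0.8 [370. 252.] 519 med [0.553 0.074 0.057] lo [0.519 0.053 0.054] hi [0.586 0.092 0.059]
soap 0.74 [320. 208.] 843 med [ 0.562 -0.142  0.02 ] lo [ 0.487 -0.179  0.002] hi [ 0.626 -0.117  0.024]
dish 0.98 [302. 161.] 884 med [ 0.5
[... 1973 characters left out ...]
59  0.014] lo [ 0.462 -0.401  0.   ] hi [ 0.586 -0.313  0.023]
dish 0.62 [447. 289.] 1145 med [ 0.326 -0.439  0.015] lo [ 0.281 -0.5    0.003] hi [ 0.376 -0.377  0.023]
dish 0.58 [382. 259.] 39 med [ 0.393 -0.256  0.015] lo [ 0.382 -0.27  -0.004] hi [ 0.407 -0.25   0.021]
colander 0.83 [346. 121.] 3877 med [ 0.81  -0.123  0.038] lo [ 0.699 -0.217  0.007] hi [ 0.881 -0.027  0.1  ]
pills 0.91 [351. 207.] 617 med [ 0.551 -0.147  0.022] lo [ 0.485 -0.175  0.013] hi [ 0.62  -0.12   0.027]
spatula 0.92 [238. 149.] 892 med [0.718 0.198 0.005] lo [ 0.658  0.175 -0.002] hi [0.883 0.241 0.021]
stamp 0.62 [320. 267.] 394 med [ 0.366 -0.077  0.024] lo [ 0.336 -0.108 -0.001] hi [ 0.4   -0.047  0.068]
1.4
```

View pics/scene1.png

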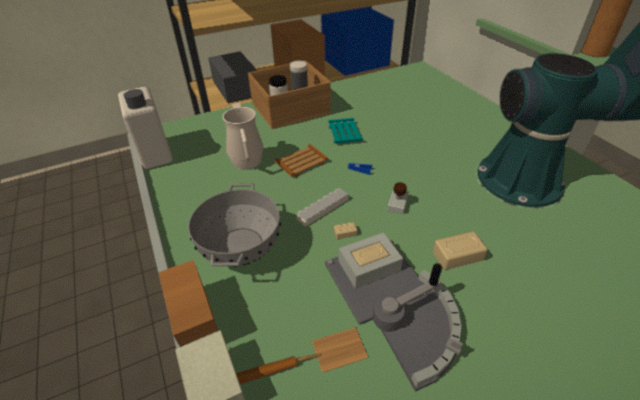

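View pics/top1.png

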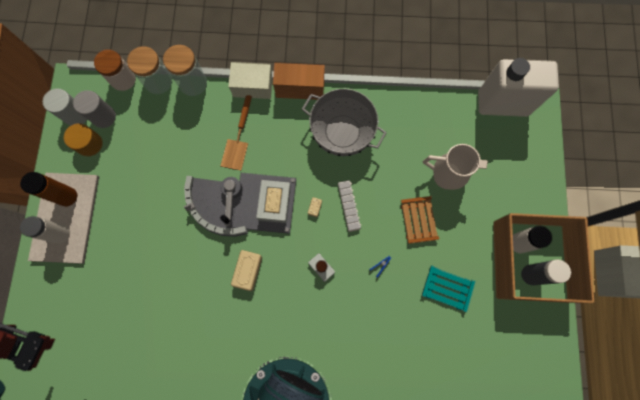

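The scene picture shows the moulded soap at (370,253), the lever post at (435,272), the index at about (453,344) and the wooden dish at (302,160). The top view agrees: soap (272,200), post (225,218), index (189,206), dish (420,218). The turquoise dish and the big and small bars are decoys. Next I'll fit the poses from both depth clouds.

```bash
cat > fit.py <<'E'
from h import *
import pickle
C=pickle.load(open("c1.pkl","rb"))
vv,uu=np.mgrid[0:400,0:640]; 
def rect(P):
    r=cv2.minAreaRect((P[:,:2]*1000).astype(np.float32)); return np.round(r[0],1),np.round(r[1],1),round(r[2],2)
def box(W,lo,hi): return W[((W>lo)&(W<hi)).all(1)]
def trim(P):
    # keep points having neighbours
    from scipy.spatial import cKDTree
    k=cKDTree(P); d=k.query(P,5)[0][:,-1]; return P[d<np.median(d)*2]
for n in C:
    c=C[n]; W=world(c,np.c_[uu.ravel(),vv.ravel()]); W=W[c["range_z"].ravel()>0]
    P=box(W,[.47,0,.050],[.63,.15,.064]); print(n,"block",len(P),rect(trim(P)),np.median(P[:,2]))
    P=box(W,[.45,.16,.075],[.53,.25,.12]); print(" post",len(P),np.round(P.mean(0),4),np.round(P.min(0),3),np.round(P.max(0),3))
    P=box(W,[.56,.16,.048],[.63,.24,.08]); print(" hous",len(P),np.round(P.mean(0),4),np.round(P.min(0),3),np.round(P.max(0),3),rect(P))
    P=box(W,[.48,.29,.037],[.55,.34,.07]); print(" index",len(P),np.round(P.mean(0),4),np.round(np.median(P,0),4),np.round(P.max(0),3),rect(P))
    P=box(W,[.43,-.43,.006],[.62,-.28,.03]); print(" dish",len(P),rect(trim(P)),np.median(P[:,2]))
    cv2.imwrite(f"pics/crop_{n}.png",cv2.resize(c["image"][200:400,300:500] if n=="scene" else c["image"][160:250,170:310],None,fx=3 if n=="scene" else 5,fy=3 if n=="scene" else 5,interpolation=cv2.INTER_CUBIC))
E
python3 fit.py
```

```text
scene block 1648 (array([551.1,  71.1]), array([ 85.1, 113.6]), 87.24) 0.05582941412465424
 post 168 [0.4853 0.199  0.0999] [0.474 0.188 0.075] [0.492 0.205 0.115]
 hous 507 [0.5889 0.2018 0.0564] [0.56  0.17  0.048] [0.617 0.228 0.068] (array([588. , 199.6]), array([56.2, 55.8]), 57.89)
 index 166 [0.5246 0.3148 0.0454] [0.5241 0.315  0.0416] [0.536 0.328 0.059] (array([523. , 313.2]), array([17.1, 26.3]), 31.73)
 dish 868 (array([ 523.6, -357.7]), array([132.9,  91.8]), 10.17) 0.013921711017745354
top block 1066 (array([551.7,  73.4]), array([ 82. , 113.4]), 87.3) 0.05680632065605576
 post 56 [0.4813 0.1951 0.1046] [0.474 0.188 0.075] [0.491 0.206 0.118]
 hous 215 [0.5851 0.1992 0.0577] [0.561 0.173 0.048] [0.615 0.229 0.07 ] (array([587.1, 201.1]), array([54.3, 55.7]), 6.29)
 index 56 [0.5236 0.3126 0.0454] [0.5225 0.3119 0.0423] [0.545 0.324 0.061] (array([529.2, 316.8]), array([28.4, 25.1]), 28.17)
 dish 1185 (array([ 523.9, -358.3]), array([130.3,  90.9]), 10.25) 0.014489489511281047
```

View pics/crop_scene.png

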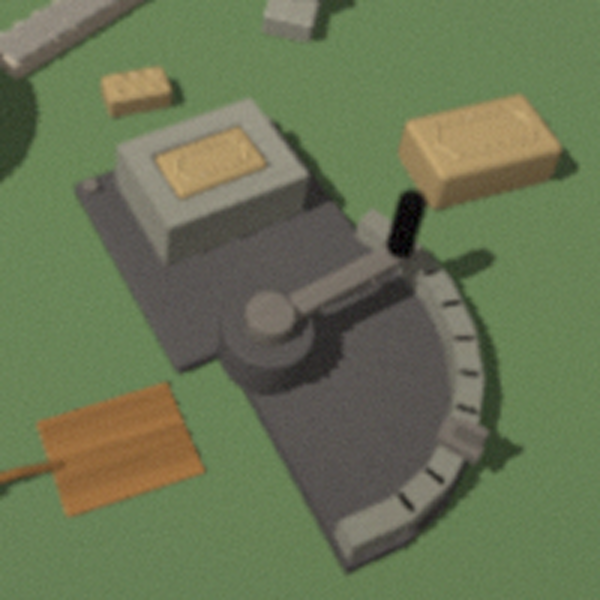

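View pics/crop_top.png

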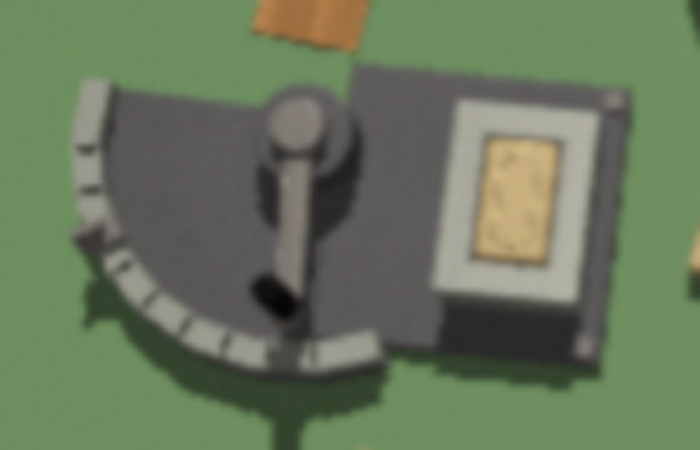

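The crops show the lever resting near home (post at (400,225) in the scene crop) and the index fin at (463,437). Next I refine the fin, then grip the post and swing to just short of the index.

```bash
cat >> h.py <<'E'
from scipy.spatial.transform import Rotation as Rn
PIV=np.array([.5875,.2005]); YAW=np.radians(-2.73)
def down(yaw): # tool z down, tool y axis at world angle yaw
    y=np.array([np.cos(yaw),np.sin(yaw),0]); z=np.array([0,0,-1.]); return Rn.from_matrix(np.c_[np.cross(y,z),y,z]).as_quat()
vv,uu=np.mgrid[0:400,0:640]
def cloud(c):
    W=world(c,np.c_[uu.ravel(),vv.ravel()]); return W[c["range_z"].ravel()>0]
def box(W,lo,hi): return W[((W>lo)&(W<hi)).all(1)]
def post(a,z): # a = world direction of lever
    return np.r_[PIV+.105*np.array([np.cos(a),np.sin(a)]),z]
def swing(a0,a1,z,off,step=np.radians(5),rate=.08,**k):
    n=max(1,int(np.ceil(abs(a1-a0)/step)))
    for a in np.linspace(a0,a1,n+1)[1:]:
        if servo_line(post(a,z),down(a+off),rate=rate,**k): return a
E
cat > b.py <<'E'
from h import *; import pickle
C=pickle.load(open("c1.pkl","rb"))
for n in C:
    W=cloud(C[n])
    for z0 in (.042,.046,.05):
        P=box(W,[.48,.29,z0],[.55,.34,.065]); m=np.median(P,0); d=m[:2]-PIV
        print(n,z0,len(P),np.round(m,4),np.hypot(*d).round(4),np.degrees(np.arctan2(d[1],d[0])).round(2))
    P=box(W,[.50,.18,.050],[.56,.215,.062]); k=np.polyfit(P[:,0],P[:,1],1)
    print(" arm dir",len(P),180+np.degrees(np.arctan(k[0])), "y at pivot", np.polyval(k,PIV[0]))
q0=current_joint_pos()
for a in np.radians([182,119]):
  for off in (np.pi/2,-np.pi/2):
    for z in (.2,.066): print(np.degrees(a),off,np.round(inverse_kinematics(post(a,z),down(a+off)),2))
for y in (.073,-.358):
  for w in (87.3,-92.7,100.2,-79.8):
    p=[.5514,.073,.06] if y>0 else [.5237,-.358,.027]
    print(y,w,np.round(inverse_kinematics(p,down(np.radians(w))),2))
E
python3 b.py
```

```text
scene 0.042 78 [0.5229 0.3165 0.0529] 0.1328 119.11
scene 0.046 64 [0.5224 0.3165 0.0548] 0.133 119.31
scene 0.05 50 [0.5223 0.3162 0.0554] 0.1328 119.42
 arm dir 254 181.36061089962644 y at pivot 0.200394878821516
top 0.042 29 [0.5226 0.312  0.05  ] 0.129 120.19
top 0.046 21 [0.5226 0.3142 0.0533] 0.1309 119.72
top 0.05 14 [0.5225 0.316  0.0572] 0.1325 119.37
 arm dir 116 181.62362545880438 y at pivot 0.2001424303268477
182.0 1.5707963267948966 [ 0.25  0.27  1.71 -0.    1.16  1.79]
182.0 1.5707963267948966 [ 0.25  0.45  1.84 -0.    0.85  1.79]
182.0 -1.5707963267948966 [ 0.25  0.27  1.71 -0.    1.16 -1.35]
182.0 -1.5707963267948966 [ 0.25  0.45  1.84 -0.    0.85 -1.35]Traceback (most recent call last):
  File "b.py", line 13, in <module>
    for z in (.2,.066): print(np.degrees(a),off,np.round(inverse_kinematics(post(a,z),down(a+off)),2))
                                                ~~~~~~~~^^^^^^^^^^^^^^^^^^^^^^^^^^^^^^^^^^^^^^^^^^^^^
    return _wrapfunc(a, 'round', decimals=decimals, out=out)
    return _wrapit(obj, method, *args, **kwds)
    result = getattr(arr, method)(*args, **kwds)
TypeError: unsupported operand type(s) for *: 'NoneType' and 'float'
```

```bash
cat > b2.py <<'E'
from h import *
f=lambda q: None if q is None else np.round(q,2)
for a in (182,150,119):
  for z in (.2,.066): print(a,f(inverse_kinematics(post(np.radians(a),z),down(np.radians(a-90)))))
for p,ws in (([.5514,.073,.06],(87.3,-92.7)),([.5237,-.358,.027],(100.2,-79.8))):
  for w in ws: print(p,w,f(inverse_kinematics(p,down(np.radians(w)))))
a0=np.radians(181.8); off=-np.pi/2
move_gripper(.05)
move_ptp(post(a0,.19),down(a0+off))
print("c",servo_line(post(a0,.066),rate=.12,contact_N=8))
move_gripper(0.005)
print(current_finger_gap(),current_grip_force(),current_position(),current_force(),current_clock())
E
python3 b2.py
```

```text
182 [ 0.25  0.27  1.71 -0.    1.16 -1.35]
182 [ 0.25  0.45  1.84 -0.    0.85 -1.35]
150 [ 0.35  0.32  1.63 -0.    1.19 -0.7 ]
150 [ 0.35  0.49  1.76 -0.    0.89 -0.7 ]
119 [ 0.39  0.39  1.51 -0.    1.23 -0.12]
119 [ 0.39  0.55  1.64 -0.    0.96 -0.12]
[0.5514, 0.073, 0.06] 87.3 [ 0.01  0.49  1.77 -0.    0.88 -1.52]
[0.5514, 0.073, 0.06] -92.7 [ 0.01  0.49  1.77 -0.    0.88  1.63]
[0.5237, -0.358, 0.027] 100.2 [-0.71  0.62  1.61 -0.    0.91 -2.46]
[0.5237, -0.358, 0.027] -79.8 [-0.71  0.62  1.61 -0.    0.91  0.68]
c False
0.018097418471348572 30.000311136245728 [0.48261696 0.19717738 0.06613854] [-0.31778963 -1.27384496  2.18635364] 5.7417
```

```bash
cat > s.py <<'E'
from h import *
off=-np.pi/2
r=swing(np.radians(181.8),np.radians(130),.066,off,step=np.radians(8),contact_N=30); print(r,current_force(),current_clock())
if r is None:
    r=swing(np.radians(130),np.radians(119.4),.066,off,contact_N=30)
p=current_position(); print(r,p,np.degrees(np.arctan2(*(p[:2]-PIV)[::-1])),current_force(),current_clock())
c=capture("scene"); t=capture("top")
cv2.imwrite("pics/s2.png",cv2.resize(c["image"][220:400,330:530],None,fx=4,fy=3.3))
W=cloud(c); P=box(W,[.48,.03,.06],[.61,.12,.1]); print("soap",len(P),np.round(np.median(P,0),4))
E
python3 s.py
```

```text
None [-0.02192565  2.86599938  5.3115223 ] 7.9583
None [0.53608938 0.29184504 0.06614937] 119.3715841770983 [-0.18661858  2.2435691   4.99533472] 8.7083
soap 656 [0.5558 0.0772 0.0751]
```

Release, retreat up, and measure lever vs index in the same cameras.

```bash
cat > m.py <<'E'
from h import *
import pickle,sys
a=np.radians(119.4)
move_gripper(.045); servo_line(post(a,.20),rate=.2)
move_ptp([.47,.05,.25],down(np.radians(87.3))) if 0 else move_ptp([.45,-.1,.25],down(np.radians(87.3)))
C={n:capture(n) for n in("scene","top")}; pickle.dump(C,open("c2.pkl","wb"))
for n in C:
    c=C[n]; W=cloud(c)
    P=box(W,[.48,.29,.049],[.55,.34,.065]); P=P[np.hypot(*(P[:,:2]-PIV).T)>.122]; m=np.median(P,0)[:2]-PIV
    print(n,"index",len(P),np.hypot(*m),np.degrees(np.arctan2(*m[::-1])))
    P=box(W,[.5,.26,.07],[.57,.32,.105]); print(" post",np.round(P.mean(0),4),np.round(P.min(0),3),np.round(P.max(0),3))
    P=box(W,[.5,.22,.050],[.6,.30,.063]); r=np.hypot(*(P[:,:2]-PIV).T); P=P[(r>.035)&(r<.092)]
    d=P[:,:2]-PIV; an=np.degrees(np.arctan2(d[:,1],d[:,0])); print(" arm",len(P),np.median(an),an.mean())
    P=box(W,[.48,.02,.062],[.61,.12,.1]); R=cv2.minAreaRect((P[:,:2]*1000).astype(np.float32)); print(" soap",len(P),R,np.percentile(P[:,2],[5,50,95]))
    # model overlay
    u=np.array([np.cos(a),np.sin(a)]); im=c["image"].copy()
    X=np.array([np.r_[PIV+u*r,.057] for r in np.linspace(.03,.15,50)])
    cv2.imwrite(f"pics/{n}m.png",cv2.resize(im[230:400,380:520] if n=="scene" else im[170:240,170:260],None,fx=4 if n=="scene" else 7,fy=4*.88 if n=="scene" else 7,interpolation=cv2.INTER_CUBIC))
print(current_clock())
E
python3 m.py
```

```text
scene index 51 0.13321141204835427 119.47163016684885
 post [0.5417 0.2945 0.0881] [0.532 0.283 0.07 ] [0.547 0.301 0.104]
 arm 299 118.24315685635366 118.80347339982887
 soap 628 ((552.13623046875, 72.25770568847656), (42.95486831665039, 72.0901107788086), 85.98573303222656) [0.0646497  0.07524062 0.07764033]
top index 17 0.13171176082521238 119.29195393097247
 post [0.5321 0.2865 0.0867] [0.527 0.283 0.071] [0.54  0.296 0.104]
 arm 115 119.74123280565188 119.92152626000068
 soap 381 ((548.5574340820312, 78.25444030761719), (69.66792297363281, 92.93414306640625), 41.122310638427734) [0.0673172  0.07627626 0.08052242]
11.9083
```

View pics/scenem.png

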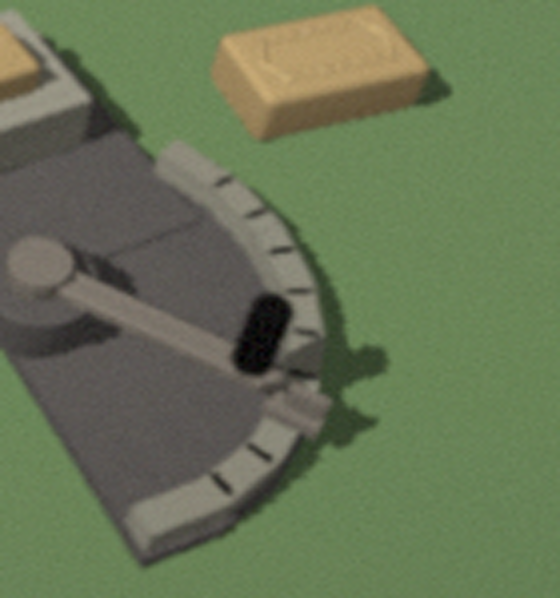

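View pics/topm.png

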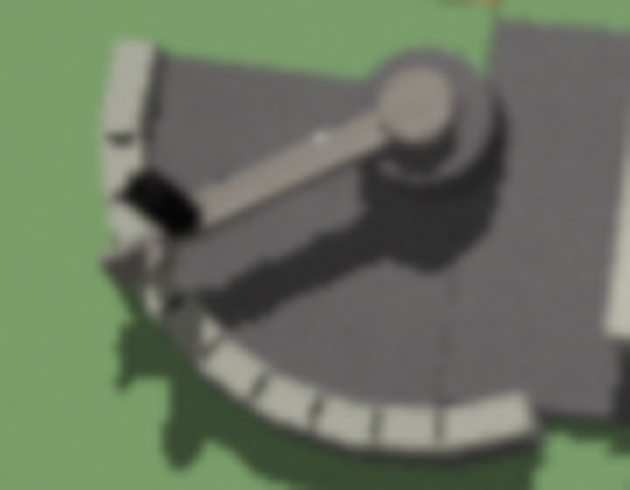

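The nose points at the fin in both crops (scene crop (295,395), top crop (130,255)), and the arm direction of about 119.2° matches the index at about 119.4°. Now the bar.

```bash
cat > g.py <<'E'
from h import *
q=down(np.radians(87.3)); p=np.array([.5514,.0727,.15])
move_gripper(.062); move_ptp(p,q)
p[2]=.0595; print("c",servo_line(p,rate=.1,contact_N=8))
move_gripper(.03); print(current_finger_gap(),current_grip_force(),current_position(),current_force())
p[2]=.085; servo_line(p,rate=.05); p[2]=.2; servo_line(p,rate=.2)
print(current_finger_gap(),current_grip_force(),current_force(),current_clock())
q2=down(np.radians(100.2)); d=np.array([.5237,-.358,.2])
move_ptp(d,q2)
C=capture("scene"); W=cloud(C); print(current_clock(),np.round(inverse_kinematics(d,q2),2),current_force())
P=box(W,[.46,-.41,.17],[.59,-.31,.215]);print(len(P),np.round(np.percentile(P,[3,97],axis=0),3))
E
python3 g.py
```

```text
c False
0.041805524129257386 30.000694692134857 [0.55170021 0.07271145 0.05991264] [-0.85736982  0.36981997  4.05607898]
0.04191231122218392 29.99971479177475 [-0.15876327 -0.19667411 -1.45788895] 16.1917
17.8333 [-0.71  0.43  1.46 -0.    1.26 -2.46] [-0.12145729 -0.03783156 -1.40482029]
282 [[ 0.489 -0.369  0.189]
 [ 0.561 -0.328  0.215]]
```

```bash
cat > p.py <<'E'
from h import *
d=np.array([.5237,-.358,.036]); servo_line(d,rate=.15); sleep(.2)
f0=current_force(); d[2]=.022
r=servo_line(d,rate=.015,contact_N=2.0); p=current_position(); print(r,p,f0,current_force(),current_clock())
if r:
    move_gripper(.06); print(current_finger_gap(),current_clock())
    d=np.array(p); d[2]=.15; servo_line(d,rate=.15)
    import pickle
    C={n:capture(n) for n in("scene","top")}
    pickle.dump(C,open("c3.pkl","wb"))
    move_ptp([.45,-.1,.25],down(np.radians(87.3)))
    for n in("scene","top"):
        c=capture(n); W=cloud(c); P=box(W,[.44,-.43,.035],[.60,-.28,.06]); print(n,len(P),cv2.minAreaRect((P[:,:2]*1000).astype(np.float32)),np.percentile(P[:,2],[10,50,90]))
        P=box(W,[.43,-.43,.006],[.62,-.28,.06]); print(cv2.minAreaRect((P[:,:2]*1000).astype(np.float32)))
        x,y=(240,80) if n=="scene" else (340,140)
        cv2.imwrite(f"pics/{n}p.png",cv2.resize(c["image"][y:y+130,x:x+160],None,fx=4,fy=4,interpolation=cv2.INTER_CUBIC))
    print(current_clock())
E
python3 p.py; python3 -c "
import cv2,numpy as np
cv2.imwrite('pics/both.png',cv2.resize(np.vstack([cv2.imread(f'pics/{n}p.png') for n in('scene','top')]),(369,600)))"
```

```text
True [ 0.52361479 -0.35794021  0.02785559] [ 0.70650066  0.69551941 -0.79316213] [-0.14942878  0.35551971  4.50350894] 19.875
0.060034238531235504 20.3833
scene 255 ((524.1907958984375, -356.79559326171875), (72.39593505859375, 42.678428649902344), 11.183534622192383) [0.03804893 0.04351197 0.04551932]
((533.7349243164062, -376.1778259277344), (149.5321044921875, 134.4181365966797), 11.21889877319336)
top 368 ((523.78271484375, -358.57708740234375), (71.97368621826172, 43.1160888671875), 9.986966133117676) [0.04004334 0.04387231 0.04734388]
((525.0671997070312, -356.14697265625), (186.83297729492188, 148.79042053222656), 1.1387548446655273)
22.6583
```

View pics/both.png

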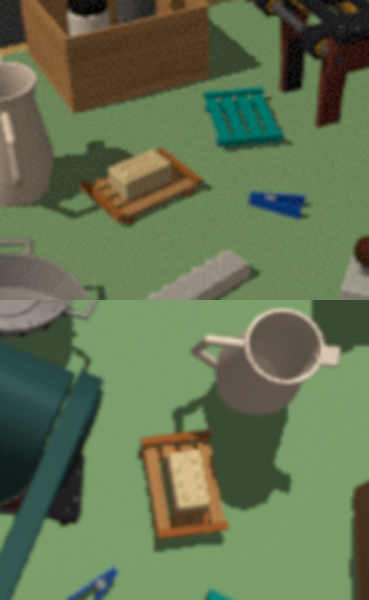

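The bar lies flat and centred on the wooden dish: (140,175) in the upper half of the picture, (188,480) in the lower half. Its pose matches the dish to about 1 mm and 1°. Now the lever goes back to its stop.

```bash
cat > r.py <<'E'
from h import *
off=-np.pi/2; D=np.radians; a=D(119.4)
move_gripper(.045); move_ptp(post(a,.19),down(a+off))
print(servo_line(post(a,.066),rate=.12,contact_N=8)); move_gripper(.005); print(current_finger_gap(),current_clock())
r=swing(a,D(179),.066,off,step=D(8),contact_N=30); print(r,current_force())
ang=lambda:np.degrees(np.arctan2(*(np.array(current_position())[:2]-PIV)[::-1]))%360
for a0,a1 in ((179,184.5),(184.5,190.5)):
    r=swing(D(a0),D(a1),.066,off,step=D(10),rate=.025,contact_N=12); print(r,ang(),current_force())
    if r: break
print(current_clock())
E
python3 r.py
```

```text
False
0.017380263320385204 26.4083
None [-2.780598   -2.62128519  6.72596318]
None 184.41354293185614 [-2.37295958 -1.02850632  6.70048966]
3.324852225049198 187.22316333538313 [-1.18480334  2.44373233  3.65507801]
29.8417
```

```bash
cat > e.py <<'E'
from h import *
D=np.radians; a=D(187.2)
print(servo_line(post(D(189),.066),rate=.02,contact_N=15),current_position(),current_force())
move_gripper(.045); p=np.array(current_position()); p[2]=.2; servo_line(p,rate=.15)
move_ptp([.45,-.1,.3],down(D(87.3))); C={n:capture(n) for n in("scene","top")}
for n in C:
    W=cloud(C[n]); 
    P=box(W,[.50,.17,.050],[.56,.215,.062]); k=np.polyfit(P[:,0],P[:,1],1); print(n,180+np.degrees(np.arctan(k[0])),np.polyval(k,PIV[0]))
    P=box(W,[.45,.14,.075],[.53,.25,.12]); print(" post",np.round((P.min(0)+P.max(0))/2,4))
    P=box(W,[.48,.29,.049],[.55,.34,.065]); m=np.median(P,0)[:2]-PIV; print(" index",np.degrees(np.arctan2(*m[::-1])))
cv2.imwrite("pics/final.png",C["scene"]["image"]); print(current_clock())
E
python3 e.py
```

```text
True [0.48324733 0.18740018 0.06622672] [-0.69183674  3.12093698  4.82068501]
scene 186.90719728817257 0.20036617605800572
 post [0.4836 0.1868 0.0954]
 index 119.26594954676293
top 188.77539687364353 0.2023053750907931
 post [0.4836 0.188  0.0982]
 index 119.62470185238247
32.9833
```

View pics/final.png

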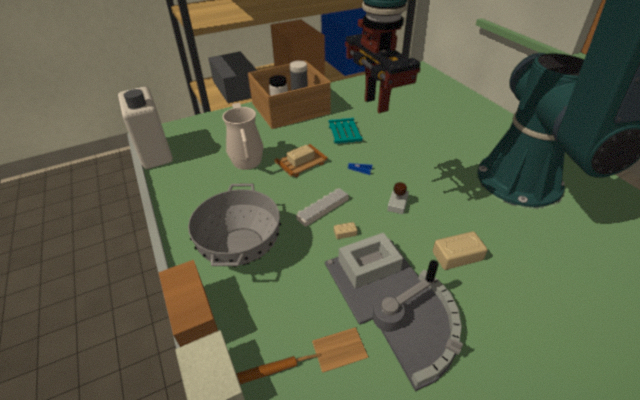

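The bar is on the dish at (302,156), the mould is empty at (370,258), the lever is home with its post at (432,272), the index hasn't moved from (453,344), and everything else stands where it did.

```bash
python3 -c "
from bench import *
print(close_job())"
```

```text
the job is handed in; nothing more can be done
None
```

The job is done and handed in at about 33 s: the lever was swung to the index, the bar was set flat and lengthwise on the middle of the wooden dish, then the lever was brought back to its stop, with the index and everything else left in place.

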